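Open the press console and release its socket clamp

ROBOT

A 6-joint arm with a two-finger parallel gripper is mounted at the origin on the work surface. World frame = base frame: x ahead of the robot, y to its left, z up, the work surface at z = 0. Lengths are in m, angles in rad, forces in N, time in s.
With the tool pointing down it reaches from about 0.3 to 0.875 m from the base axis. Payload 6.4 kg.
Tool frame: the origin (TCP) lies midway between the tips of the shut fingers; the grasp point (between the pads) lies 19 mm behind it; z points along the fingers, y is the line along which they close (so a half turn about z gives the same grasp; the last joint's range is limited). The gripper opens to 85 mm and grips with 20 to 120 N. Pads are 22 mm wide; open, the fingers measure 114 mm over their backs; the gripper's body (76 mm by 85 mm) begins 54 mm behind the grasp point. The pads swing forward as they close: fully open they stand 13 mm farther back than shut.
Start: joints at [-1.399, 0.181, 1.607, -0, 1.354, -0.206], TCP at [0.212, -0.534, 0.231] pointing down, gripper open.
Joint ranges: [-2.99, 2.99], [-0.89, 2.07], [0.3, 2.58], [-1.14, 4.28], [0, 2.63], [-3.12, 3.12]. Speed limits (rad/s): [2.57, 2.57, 3.01, 3.14, 3.14, 3.14].

INTERFACE

Orientations are given as a unit quaternion [w, x, y, z].
In Python, from bench import status, camera, ctrl gives the robot as it stands. The module is installed in compiled form; this text tells all that it offers.
- The arm moves only by the shell command python3 -m handwheel 'ROWS'. ROWS is JSON, a list that holds one entry, the list of rows, each a list of 7 numbers: the opening, from -1 (shut) to 1 (fully open), then the shift along the tool's x, y, z in cm, then the turn, a rotation vector about the tool's x, y, z in degrees. A call has 1 to 10 rows; each row is the pose to reach, as a shift and turn from the pose commanded when the call began, along the tool's axes at that moment; what a row does not reach only later rows make up. A row lasts 1/8 s, in which the tool goes at most 62.5 mm and 10.7 degrees, less where a joint would pass 70% of its speed; a pose out of reach is approached as far as the arm can. A call with a gripper value outside its range is refused whole. The fingers move at their own pace and stop on an object; the grip force is fixed at half the most. Time passes only in rows, so rows that repeat a pose let the fingers close. It gives the time, the measured TCP pose, the force, the opening and the grip force at its end, in the units of the state.
- status.get_obs(): the state, without advancing time (a new reading comes with each control period).
- camera(name): name is "side" or "top" or "wrist"; returns a dict with "frame" (420x560x3 uint8, blue, green, red), "depth" (420x560 float32, m along the optical axis (not along the pixel's ray), 0 where there is no reading), "fx", "fy", "cx", "cy" (pixels), "dist" ([k1, k2, p1, p2, k3] as OpenCV has them; the pictures are not rectified), "extrinsics" (4x4, takes a point from camera to world coordinates); the wrist camera has in their place "hand_eye" (4x4, takes a point from camera to tool coordinates, whose origin is the TCP and whose axes are the flange's). Camera axes: x right, y down, z forward; pixel columns grow to the right and rows downward; lengths in m; the calibration is good to about 2 mm. A picture is of the moment at which its call begins: read the wrist's pose just before it.
- ctrl.hand_in(): hands the job in; it is judged then, once.
The state is a dict: "time_s": time; "q": joint angles; "dq": joint speeds; "joint_efforts": joint torques, N m; "eef_pos": TCP position; "eef_rot": TCP orientation; "wrist_force": force on the tool from outside, world axes, zero at the start; "torque": the same for the moment, N m; "opening": opening from 0.0 (shut) to 1.0 (fully open); "grasp_force": force on a finger pad.
Only numpy, scipy, OpenCV 4.12 (cv2) and the standard library are available. Lean on these libraries where they do the work, as an engineer would, in place of code of your own. Each camera call takes 0.05 s, during which the arm holds its last target. There are 200 camera calls.

TASK

Get the brick press's console ready for its load-cell plug to be changed: push in and turn both quarter-turn wing fasteners to unlocked while the access panel is still shut, then swing the panel wide open so that it stays open, and lift the clamp lever on the socket inside until it stands up, clear of the plug. Leave the other things on the counter and on the console where they are.

Things in the scene. Friction and masses are not known exactly. Their poses are not given: they have to be found in the camera images.
- console: control console of the brick press: fixed grey steel desk case 300 mm deep (x), 260 mm wide (y). Origin under its centre; its front, at -x, faces the robot. From the top of its 70 mm high front (x = -150 mm) a face slopes up at 35 degrees from level to x = +38 mm, 202 mm high; a flat top runs on to x = +150 mm. The access panel lies flush in the sloping face.
- panel_hinge (a point): middle of the hinge on the panel's left edge (console's +y), in its outer face. Panel's frame: when shut x points up the slope (also the hinge line), y to the console's left, z straight out of the sloping face. Aluminium plate 200 mm (x) by 170 mm (y -1 to -171 mm), 4 mm thick; swings up and over to the left.
- panel_handle (a point): middle of the panel's pull handle: round steel bar 10 mm thick, 60 mm long along the panel's x, 35 mm off the panel's face, halfway between the fasteners, 143.5 mm from the hinge. Axes as the panel's.
- panel (a joint): angle of the access panel, rad: 0 shut, 1.75 its open stop (leaning out to the left). About 0.35 kg, on a friction hinge (0.28 N m): some 5 N at the handle lifts it; it stays where it is left beyond about 1.1 rad.
- wing_upper_grip (a point): upper (farther up the slope) quarter-turn cam fastener, near the panel's upper right corner: plain steel wing 34 mm long, 8 mm thick, 20 mm high on a 28 mm disc. The point: centre of the wing, on its axis, 22 mm out from the panel's face, 10 mm above the disc's top. x across the wing's thickness, y along its length, z out of the panel along the axis. Axis 58 mm right of the middle of the face, 75 mm above it.
- wing_lower_grip (a point): lower quarter-turn cam fastener, near the panel's lower right corner: plain steel wing 34 mm long, 8 mm thick, 20 mm high on a 28 mm disc. The point: centre of the wing, on its axis, 22 mm out from the panel's face, 10 mm above the disc's top. x across the wing's thickness, y along its length, z out of the panel along the axis. Axis 58 mm right of the middle of the face, 75 mm below it.
- wing_upper (a joint): upper fastener, rad. 0 locked: wing square to the panel's right edge; 1.57 unlocked: parallel to it (stops -0.05, 1.62); positive counter-clockwise seen from outside. Locked, ribs hold the cam (play 0.1): first push the wing in along its axis 5 to 6 mm against a spring (6 to 11 N, bottoms at 6), keep it in for the first 50 degrees. Friction 0.06 N m. The cam frees the panel from 1.25.
- wing_lower (a joint): lower fastener, rad. 0 locked: wing square to the panel's right edge; 1.57 unlocked: parallel to it (stops -0.05, 1.62); positive counter-clockwise seen from outside. Locked, ribs hold the cam (play 0.1): first push the wing in along its axis 5 to 6 mm against a spring (6 to 11 N, bottoms at 6), keep it in for the first 50 degrees. Friction 0.06 N m. The cam frees the panel from 1.25.
- lever_bar (a point): middle of the cross bar of the clamp lever, a U-shaped bail of 8 mm round steel on the socket block under the panel: bar 50 mm long along the console's y, two arms 60 mm long past the block's sides. Shut, it lies parallel to the sloping face, 32 mm below its plane, bar down-slope of the block: 25 mm free to the block's end, 60 mm to the other side, 28 mm below.
- lever_pivot (a point): pivot of the clamp lever, midway between its arms, 35 mm up-slope of the middle of the face and 5 mm to the right; the lever turns about the console's y axis through here.
- clamp_lever (a joint): angle of the clamp lever, rad: near 0 shut (over the plug), 1.57 standing square to the sloping face, 1.65 its open stop. Friction 0.12 N m (some 2.5 N at the bar) holds it where it is left.
- facing_brick: dark blue facing brick, 215 x 102 x 65 mm, lying flat; origin under its centre. Not part of the job.
- density_cup: open yellow plastic cup, 88 mm across the rim, 100 mm high; origin under its centre. Not part of the job.
- sample_scoop: stainless scoop, 225 mm long, up to 62 mm wide, 30 mm high, lying; origin on the counter where handle and bowl meet, bowl to its +x. Not part of the job.
- feeler_gauge: steel feeler gauge set with its blades fanned out, 105 mm long, 16 mm high, lying on the console's flat top; origin under the middle of its case. Not part of the job.
- caliper: steel vernier caliper, 200 mm long, 11 mm high, lying; origin under the middle of its beam. Not part of the job.
- packing_plate: square steel packing plate, 100 x 100 x 10 mm, lying on the brick; origin under its centre. Not part of the job.
- marker: grey marker pen, 16 mm thick, 146 mm long, lying; origin under its middle. Not part of the job.

How it is judged:
By the outcome, as a careful person would: the job done as asked, in the order asked, and still so for the second after the job is handed in, with the robot touching nothing.
It also fails if it takes over 72 s, if anything falls off the work surface, if the arm or the gripper's body presses on something with over 40 N, if the wrist force passes 120 N, or if a joint passes its speed limit or range.

## Working session

There is one attempt and no reset: what is moved stays moved. The work goes in short steps, Python scripts to look and compute and a shell command to move; the robot and the scene stay as the last step left them, time stands still between calls to the robot, and variables do not carry over. Pictures are saved under pics/ and viewed, at most 10 in all, crops included, and the job is handed in when it is done.

```bash
mkdir -p pics
cat > h.py <<'E'
import numpy as np, cv2
from bench import status, camera, ctrl
from scipy.spatial.transform import Rotation as R
def tool():
    s=status.get_obs(); q=s["eef_rot"]; T=np.eye(4)
    T[:3,:3]=R.from_quat([q[1],q[2],q[3],q[0]]).as_matrix(); T[:3,3]=s["eef_pos"]; return T
def cam(n):
    T=tool(); c=camera(n)
    c["K"]=np.array([[c["fx"],0,c["cx"]],[0,c["fy"],c["cy"]],[0,0,1.]])
    c["E"]=np.array(c["extrinsics"]) if n!="wrist" else T@np.array(c["hand_eye"])
    return c
def pts(c):  # world xyz per pixel from depth
    h,w=c["depth"].shape; u,v=np.meshgrid(np.arange(w),np.arange(h))
    p=cv2.undistortPoints(np.stack([u,v],-1).reshape(-1,1,2).astype(np.float64),c["K"],np.array(c["dist"])).reshape(h,w,2)
    P=np.dstack([p*c["depth"][...,None],c["depth"]])
    W=P@c["E"][:3,:3].T+c["E"][:3,3]; W[c["depth"]<=0]=np.nan; return W
E
python3 - <<'E'
from h import *
import pickle
s=status.get_obs(); print({k:np.round(v,3) for k,v in s.items()}); d={}
for n in ("side","top"):
    c=cam(n); d[n]=c; cv2.imwrite(f"pics/{n}0.png",c["frame"]); print(n,c["K"][0,0],np.round(c["E"],3).tolist())
pickle.dump(d,open("d0.pkl","wb"))
a=np.hstack([cv2.resize(d[n]["frame"],(400,300)) for n in d])
E
```

```text
{'time_s': np.float64(0.0), 'q': array([-1.399,  0.182,  1.608, -0.   ,  1.354, -0.206]), 'dq': array([-0.   ,  0.   , -0.002,  0.001, -0.002, -0.   ]), 'joint_efforts': array([-0.0000e+00, -4.4489e+01, -3.5133e+01, -0.0000e+00,  9.0000e-03,
        0.0000e+00]), 'eef_pos': array([ 0.212, -0.534,  0.23 ]), 'eef_rot': array([-0.001,  0.982,  0.188,  0.   ]), 'wrist_force': array([0.008, 0.302, 0.1  ]), 'torque': array([-0.027, -0.03 , -0.024]), 'grasp_force': np.float64(0.0), 'opening': np.float64(0.999)}
side 459.09438142490575 [[0.983, -0.133, 0.13, 0.385], [-0.186, -0.673, 0.716, -0.764], [-0.007, -0.727, -0.686, 0.927], [0.0, 0.0, 0.0, 1.0]]
top 500.4163025584866 [[0.024, -0.996, 0.09, 0.433], [-1.0, -0.025, -0.012, 0.052], [0.014, -0.09, -0.996, 1.547], [0.0, 0.0, 0.0, 1.0]]
```

View pics/top0.png

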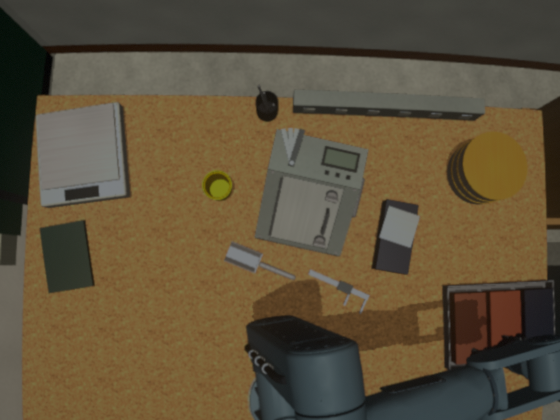

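View pics/side0.png

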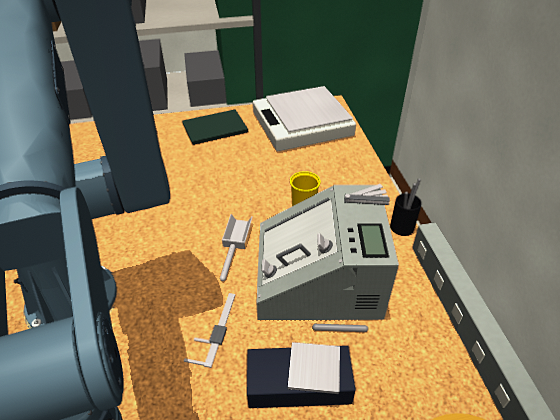

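The top view shows the console at about (312,190), with the panel wings at (332,196) and (320,240) and the handle at (326,220). The side view shows the panel shut with nothing lying on it. Next I measure the console pose from depth.

```bash
cat > m.py <<'E'
from h import *
import pickle
d=pickle.load(open("d0.pkl","rb"))
W=pts(d["top"]); box=np.zeros(W.shape[:2],bool); box[120:262,240:385]=1
P=W[box&(W[...,2]>0.062)&(W[...,2]<0.208)]
m=((W[...,2]>0.062)&box).astype(np.uint8); n,l,st,ce=cv2.connectedComponentsWithStats(m)
k=1+np.argmax(st[1:,4]); P=W[(l==k)]; P=P[P[:,2]<0.215]
r=cv2.minAreaRect(P[:,:2].astype(np.float32)*1000); print("rect",r,"zmax",np.percentile(P[:,2],98))
# slope plane normal by fit, both cameras; 
for n in d:
    Wn=pts(d[n]) ; Q=Wn[(Wn[...,2]>0.09)&(Wn[...,2]<0.18)]
    c=np.array(r[0])/1000; Q=Q[np.hypot(*(Q[:,:2]-c).T)<0.12]
    for i in range(8):
        A=np.c_[Q[:,:2],np.ones(len(Q))]; a=np.linalg.lstsq(A,Q[:,2],rcond=None)[0]; e=Q[:,2]-A@a; Q=Q[abs(e)<max(.003,2*e.std())]
    print(n,len(Q),"slope deg",np.degrees(np.arctan(np.hypot(*a[:2]))),"yaw",np.degrees(np.arctan2(a[1],a[0])),a,e.std())
E
python3 m.py
```

```text
rect ((625.507568359375, -51.642486572265625), (261.0956115722656, 314.1235046386719), 79.00682830810547) zmax 0.21166233615561794
side 2511 slope deg 34.86838814822467 yaw -10.87079766796103 [ 0.68428582 -0.13141102 -0.2529812 ] 0.0013429678492388963
top 2474 slope deg 34.77436237758494 yaw -10.938891352931789 [ 0.68173837 -0.13176209 -0.25364326] 0.002462372416734143
```

```bash
cat >> h.py <<'E'
def face(c=(0.6176,-0.0501),yaw=-10.95):
    Rz=R.from_euler("z",yaw,degrees=True).as_matrix(); F=np.eye(4)
    F[:3,:3]=Rz@R.from_euler("y",-35,degrees=True).as_matrix()
    F[:3,3]=np.array([*c,0])+Rz@[-0.056,0,0.136]; return F
def rot(a=0,tx=0,ty=0):
    """tool orientation in face frame: z into face, tool y up-slope at a=0; a turns ccw seen from outside; then tilts about face x,y (deg)"""
    b=np.array([[0,1,0],[1,0,0],[0,0,-1.]])
    return (R.from_euler("x",tx,degrees=True)*R.from_euler("y",ty,degrees=True)*R.from_euler("z",a,degrees=True)).as_matrix()@b
def go(F,p,Rf=None,T=None):
    T=tool() if T is None else T
    G=np.eye(4); G[:3,:3]=F[:3,:3]@(rot() if Rf is None else Rf); G[:3,3]=F[:3,:3]@p+F[:3,3]
    D=np.linalg.inv(T)@G
    print("shift cm",np.round(D[:3,3]*100,2),"rot deg",np.round(np.degrees(R.from_matrix(D[:3,:3]).as_rotvec()),1)); return G
E
python3 -c "
from h import *
F=face(); print(go(F,[0,-.04,.2]).round(3)); c=cam('wrist'); print(np.round(c['hand_eye'],3).tolist(),c['fx'])"
```

```text
shift cm [ 39.01 -35.85  -6.87] rot deg [-32.1  17.5 -55.6]
[[ 0.19   0.804  0.563  0.442]
 [ 0.982 -0.156 -0.109 -0.057]
 [ 0.     0.574 -0.819  0.3  ]
 [ 0.     0.     0.     1.   ]]
[[-0.0, -0.964, -0.267, 0.067], [1.0, 0.0, -0.001, -0.001], [0.001, -0.267, 0.964, -0.142], [0.0, 0.0, 0.0, 1.0]] 328.60774009709354
```

```bash
python3 -m handwheel '[[[1,39,-35.8,-6.9,-32.1,17.5,-55.6],[1,39,-35.8,-6.9,-32.1,17.5,-55.6],[1,39,-35.8,-6.9,-32.1,17.5,-55.6],[1,39,-35.8,-6.9,-32.1,17.5,-55.6],[1,39,-35.8,-6.9,-32.1,17.5,-55.6],[1,39,-35.8,-6.9,-32.1,17.5,-55.6],[1,39,-35.8,-6.9,-32.1,17.5,-55.6],[1,39,-35.8,-6.9,-32.1,17.5,-55.6],[1,39,-35.8,-6.9,-32.1,17.5,-55.6],[1,39,-35.8,-6.9,-32.1,17.5,-55.6]]]'
python3 - <<'E'
from h import *
import pickle
s=status.get_obs(); print(s["time_s"],s["q"],tool().round(3))
c=cam("wrist"); pickle.dump(c,open("w1.pkl","wb")); cv2.imwrite("pics/w1.png",c["frame"])
W=pts(c); F=face(); L=(W-F[:3,3])@F[:3,:3]
m=(abs(L[...,0])<.11)&(abs(L[...,1])<.125)&(abs(L[...,2])<.015); Q=L[m]
for i in range(6):
    A=np.c_[Q[:,:2],np.ones(len(Q))]; a=np.linalg.lstsq(A,Q[:,2],rcond=None)[0]; e=Q[:,2]-A@a; Q=Q[abs(e)<max(.002,2*e.std())]
print("plane",a,e.std(),len(Q))
go(F,[0,-.04,.2])
E
```

```text
time_s: 1.4
eef_pos: [0.4433, -0.053, 0.3007]
eef_rot: [0.232, 0.732, 0.611, 0.193]
wrist_force: [-0.3, 1.0, 0.0]
opening: 0.997
grasp_force: 0.0
1.4 [-0.5385152  -0.68651462  2.2676116   0.24246923  0.99139568 -0.43275846] [[ 0.179  0.805  0.566  0.443]
 [ 0.984 -0.146 -0.104 -0.053]
 [-0.001  0.575 -0.818  0.301]
 [ 0.     0.     0.     1.   ]]
plane [-0.00021398 -0.00021542 -0.00013542] 0.0007438164638605352 48411
shift cm [-0.18 -0.02  0.02] rot deg [ 0.1 -0.2  0.4]
```

View pics/w1.png

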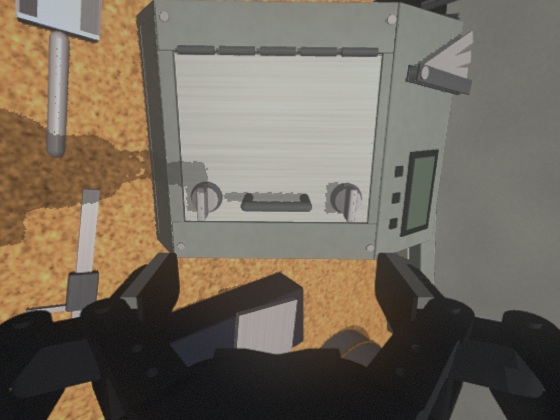

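The plane fit agrees with the model. The wrist view shows the lower wing at (203,203), the upper wing at (350,203), the handle at (277,204) and the hinge at the top, around (278,50). Next I take the wing and handle coordinates in the face frame.

Run:
```python
from h import *
import pickle
c=pickle.load(open("w1.pkl","rb")); W=pts(c); F=face(); L=(W-F[:3,3])@F[:3,:3]
m=((L[...,2]>.020)&(L[...,2]<.045)&(abs(L[...,0])<.112)&(L[...,1]<0)&(L[...,1]>-.11)).astype(np.uint8)
n,l,st,ce=cv2.connectedComponentsWithStats(m)
for k in range(1,n):
    if st[k,4]>60:
        q=L[l==k]; r=cv2.minAreaRect((q[:,:2]*1000).astype(np.float32)); print(st[k],q.min(0).round(4),q.max(0).round(4),r)
        t=q[q[:,2]>q[:,2].max()-.004]; print("  top",np.median(t,0).round(4))
# panel edge / face outline by edges
g=cv2.cvtColor(c["frame"],cv2.COLOR_BGR2GRAY)
f=((abs(L[...,2])<.006)).astype(np.uint8); n,l,st,ce=cv2.connectedComponentsWithStats(f); k=1+np.argmax(st[1:,4]); q=L[l==k]
print("face x,y pct",np.percentile(q[:,0],[.3,99.7]),np.percentile(q[:,1],[.3,99.7]))
go(F,[.075,-.058,.07])
```

```text
[196 185  11  36 343] [-0.0793 -0.0732  0.0202] [-0.0709 -0.0398  0.0336] ((-75.23079681396484, -56.4560546875), (33.39909362792969, 8.334463119506836), 88.63172149658203)
  top [-0.0747 -0.0556  0.0317]
[344 187  13  35 343] [ 0.0697 -0.0732  0.0202] [ 0.0784 -0.04    0.0337] ((74.35103607177734, -56.68742370605469), (33.22307205200195, 8.344977378845215), 88.12324523925781)
  top [ 0.0741 -0.0561  0.0317]
[241 198  71  14 763] [-0.0347 -0.0622  0.02  ] [ 0.0341 -0.0518  0.0415] ((-0.2510490417480469, -56.538944244384766), (68.77284240722656, 10.299622535705566), 1.0167171955108643)
  top [-0.0003 -0.0565  0.0391]
face x,y pct [-0.11728188  0.12219089] [-0.12739696  0.13015318]
shift cm [-2.07  7.45 13.03] rot deg [ 0.1 -0.2  0.4]
```

```bash
python3 -m handwheel '[[[-0.3,-1.9,7.4,10,0,0,0.4],[-0.3,-1.9,7.4,13,0,0,0.4],[-0.3,-1.9,7.4,13,0,0,0.4],[-0.3,-1.9,7.4,13,0,0,0.4]]]'
python3 - <<'E'
from h import *
print(status.get_obs()["q"].round(2)); F=face(); T=tool(); print(((T[:3,3]-F[:3,3])@F[:3,:3]).round(4)); go(F,[.0744,-.0566,.016])
E
```

```text
time_s: 1.95
eef_pos: [0.5708, -0.1048, 0.2336]
eef_rot: [0.23, 0.739, 0.604, 0.191]
wrist_force: [0.5, 0.7, -0.5]
opening: 0.351
grasp_force: 0.0
[-0.48 -0.18  2.08  0.26  0.67 -0.43]
[ 0.0727 -0.0626  0.0683]
shift cm [0.61 0.18 5.23] rot deg [-0.2  0.1 -0.5]
```

```bash
python3 -m handwheel '[[[-0.3,0.6,0.2,0,0,0,0],[-0.3,0.6,0.2,0,0,0,0]]]'
python3 - <<'E'
from h import *
F=face(); T=tool(); print(((T[:3,3]-F[:3,3])@F[:3,:3]).round(4)); go(F,[.0744,-.0566,.016])
E
```

```text
time_s: 2.2
eef_pos: [0.5743, -0.097, 0.2392]
eef_rot: [0.233, 0.737, 0.604, 0.193]
wrist_force: [0.5, -0.3, 1.1]
opening: 0.35
grasp_force: 0.0
[ 0.0775 -0.0542  0.0716]
shift cm [-0.23 -0.33  5.56] rot deg [ 0.2  0.1 -0.3]
```

```bash
python3 -m handwheel '[[[-0.3,-0.3,-0.25,2,0,0,0],[-0.3,-0.3,-0.25,2,0,0,0],[-0.3,-0.3,-0.25,2,0,0,0]]]'
python3 - <<'E'
from h import *
F=face(); T=tool(); print(((T[:3,3]-F[:3,3])@F[:3,:3]).round(4)); go(F,[.0744,-.0566,.016])
E
```

```text
time_s: 2.58
eef_pos: [0.5832, -0.1013, 0.2209]
eef_rot: [0.233, 0.737, 0.605, 0.192]
wrist_force: [0.5, -0.5, 0.6]
opening: 0.353
grasp_force: 0.0
[ 0.0748 -0.0568  0.0512]
shift cm [ 0.02 -0.05  3.52] rot deg [ 0.2  0.1 -0.3]
```

Position is good, so I descend, settle and close.

```bash
python3 -m handwheel '[[[-0.3,0,0,2,0,0,0],[-0.3,0,0,3.5,0,0,0],[-0.3,0,0,3.5,0,0,0],[-0.3,0,0,3.5,0,0,0],[-1,0,0,3.5,0,0,0],[-1,0,0,3.5,0,0,0],[-1,0,0,3.5,0,0,0],[-1,0,0,3.5,0,0,0]]]'
python3 - <<'E'
from h import *
F=face(); T=tool(); print(((T[:3,3]-F[:3,3])@F[:3,:3]).round(4)); go(F,[.0744,-.0566,.010])
E
```

```text
time_s: 3.58
eef_pos: [0.6036, -0.1054, 0.1924]
eef_rot: [0.233, 0.737, 0.605, 0.193]
wrist_force: [-1.5, 1.7, 4.7]
opening: 0.076
grasp_force: 62.5
[ 0.0755 -0.0569  0.016 ]
shift cm [ 0.03 -0.12  0.6 ] rot deg [ 0.2  0.1 -0.3]
```

```bash
python3 -m handwheel '[[[-1,0,0,0.4,0,0,0],[-1,0,0,0.6,0,0,0],[-1,0,0,0.6,0,0,0]]]'
python3 - <<'E'
from h import *
F=face(); T=tool(); print(((T[:3,3]-F[:3,3])@F[:3,:3]).round(4), status.get_obs()["wrist_force"]@F[:3,:3]); go(F,[.0744,-.0566,.010],rot(90))
E
```

```text
time_s: 3.95
eef_pos: [0.6069, -0.106, 0.1876]
eef_rot: [0.233, 0.737, 0.605, 0.193]
wrist_force: [-6.2, 2.8, 9.5]
opening: 0.072
grasp_force: 63.2
[ 0.0755 -0.0569  0.0101] [3.39194362e-03 1.55031987e+00 1.15506392e+01]
shift cm [ 0.03 -0.11  0.01] rot deg [  0.1   0.2 -90.3]
```

```bash
python3 -m handwheel '[[[-1,0,0,0,0,0,-10],[-1,0,0,0,0,0,-20],[-1,0,0,0,0,0,-30],[-1,0,0,0,0,0,-40],[-1,0,0,0,0,0,-50],[-1,0,0,0,0,0,-60],[-1,0,0,0,0,0,-70],[-1,0,0,0,0,0,-80],[-1,0,0,0,0,0,-90],[-1,0,0,0,0,0,-91]]]'
python3 - <<'E'
from h import *
F=face(); T=tool(); s=status.get_obs(); print(((T[:3,3]-F[:3,3])@F[:3,:3]).round(4), s["wrist_force"]@F[:3,:3], s["torque"]@F[:3,:3],s["q"].round(2)); go(F,[.0744,-.0566,.010],rot(90))
E
```

```text
time_s: 5.2
eef_pos: [0.6061, -0.1066, 0.1871]
eef_rot: [0.3, 0.084, 0.95, -0.032]
wrist_force: [-12.7, -1.4, 10.1]
opening: 0.071
grasp_force: 63.8
[ 0.0748 -0.0577  0.0101] [-4.15184767 -3.78846299 15.25815554] [-0.67033393  0.96824295 -0.11324875] [-0.44 -0.02  2.05  0.28  0.53 -2.04]
shift cm [0.04 0.11 0.01] rot deg [-0.1  0.1  0.8]
```

```bash
python3 -m handwheel '[[[-1,0,0,-0.5,0,0,0],[-0.3,0,0,-0.5,0,0,0],[-0.3,0,0,-0.5,0,0,0],[-0.3,0,0,-0.5,0,0,0],[-0.3,0,0,-3,0,0,0],[-0.3,0,0,-6,0,0,0],[-0.3,5,0,-6,0,0,10],[-0.3,10,0,-6,0,0,20],[-0.3,14.9,0.1,-6,0,0,30],[-0.3,14.9,0.1,-6,0,0,40]]]'
python3 - <<'E'
from h import *
import pickle
F=face(); T=tool(); s=status.get_obs(); print(((T[:3,3]-F[:3,3])@F[:3,:3]).round(4)); go(F,[-.0752,-.0566,.05])
c=cam("wrist"); cv2.imwrite("pics/w2.png",c["frame"])
L=(pts(c)-F[:3,3])@F[:3,:3]
m=((L[...,2]>.020)&(L[...,2]<.045)&(abs(L[...,0])<.112)&(L[...,1]<0)&(L[...,1]>-.11)).astype(np.uint8)
n,l,st,ce=cv2.connectedComponentsWithStats(m)
for k in range(1,n):
    if st[k,4]>60:
        q=L[l==k]; r=cv2.minAreaRect((q[:,:2]*1000).astype(np.float32)); print(st[k],q.min(0).round(4),q.max(0).round(4),r)
E
```

```text
time_s: 6.45
eef_pos: [0.4484, -0.0743, 0.145]
eef_rot: [0.288, 0.409, 0.863, 0.075]
wrist_force: [-0.4, -0.5, 1.0]
opening: 0.347
grasp_force: 0.0
[-0.0813 -0.0559  0.068 ]
shift cm [-0.52  0.34  1.79] rot deg [-0.3 -0.2 50.2]
[257 216  51  46 985] [-0.0799 -0.0738  0.02  ] [-0.071  -0.0401  0.0335] ((-75.40373229980469, -56.945735931396484), (33.69206237792969, 8.524886131286621), 88.93046569824219)
[402 382  37  38 201] [ 0.057  -0.0618  0.024 ] [ 0.0909 -0.0567  0.0331] ((73.99995422363281, -59.28732681274414), (33.909244537353516, 4.2138895988464355), 2.708890914916992)
```

View pics/w2.png

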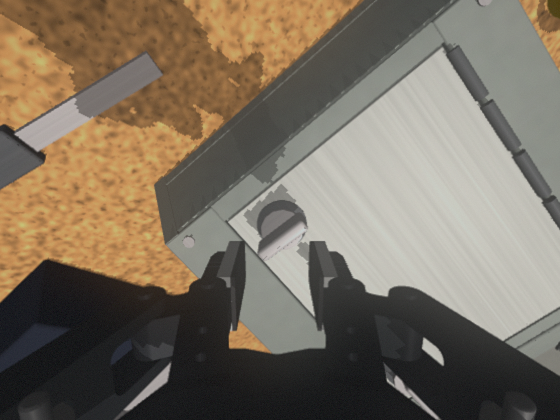

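The lower wing at (283,237) is in view and the upper one now lies parallel to the edge. Now I line up on the lower wing.

```bash
python3 -m handwheel '[[[-0.3,-0.4,0.3,1.8,0,0,10],[-0.3,-0.4,0.3,1.8,0,0,20],[-0.3,-0.4,0.3,1.8,0,0,30],[-0.3,-0.4,0.3,1.8,0,0,40],[-0.3,-0.4,0.3,1.8,0,0,50],[-0.3,-0.4,0.3,1.8,0,0,50],[-0.3,-0.4,0.3,1.8,0,0,50]]]'
python3 - <<'E'
from h import *
F=face(); T=tool(); print(((T[:3,3]-F[:3,3])@F[:3,:3]).round(4)); go(F,[-.0753,-.0568,.016])
E
```

```text
time_s: 7.38
eef_pos: [0.4671, -0.0799, 0.1381]
eef_rot: [0.234, 0.73, 0.613, 0.19]
wrist_force: [-0.7, 0.0, 0.2]
opening: 0.356
grasp_force: 0.0
[-0.0693 -0.0579  0.0511]
shift cm [ 0.12 -0.6   3.51] rot deg [0.1 0.  0.9]
```

```bash
python3 -m handwheel '[[[-0.3,0.1,-0.6,0.5,0,0,1],[-0.3,0.1,-0.6,2,0,0,1],[-0.3,0.1,-0.6,3.5,0,0,1],[-0.3,0.1,-0.6,3.5,0,0,1],[-0.3,0.1,-0.6,3.5,0,0,1],[-1,0.1,-0.6,3.5,0,0,1],[-1,0.1,-0.6,3.5,0,0,1],[-1,0.1,-0.6,3.5,0,0,1],[-1,0.1,-0.6,3.5,0,0,1]]]'
python3 - <<'E'
from h import *
F=face(); T=tool(); print(((T[:3,3]-F[:3,3])@F[:3,:3]).round(4), status.get_obs()["wrist_force"]@F[:3,:3]); go(F,[-.0753,-.0568,.010])
E
```

```text
time_s: 8.5
eef_pos: [0.4825, -0.082, 0.1068]
eef_rot: [0.233, 0.737, 0.605, 0.193]
wrist_force: [-0.9, 2.0, 6.0]
opening: 0.073
grasp_force: 62.4
[-0.0745 -0.057   0.0166] [2.43073684 1.80450212 5.63547399]
shift cm [ 0.02 -0.08  0.66] rot deg [ 0.2  0.1 -0.3]
```

```bash
python3 -m handwheel '[[[-1,0,0,0.4,0,0,0],[-1,0,0,0.6,0,0,0],[-1,0,0,0.6,0,0,0]]]'
python3 -c "
from h import *
F=face(); T=tool(); print(((T[:3,3]-F[:3,3])@F[:3,:3]).round(4), status.get_obs()['wrist_force']@F[:3,:3])"
```

```text
time_s: 8.88
eef_pos: [0.4859, -0.0827, 0.1019]
eef_rot: [0.233, 0.737, 0.605, 0.193]
wrist_force: [-5.2, 2.5, 8.6]
opening: 0.074
grasp_force: 63.2
[-0.0745 -0.057   0.0106] [ 0.38320414  1.42243747 10.24965369]
```

```bash
python3 -m handwheel '[[[-1,0,0,0.08,0,0,-10],[-1,0,0,0.08,0,0,-20],[-1,0,0,0.08,0,0,-30],[-1,0,0,0.08,0,0,-40],[-1,0,0,0.08,0,0,-50],[-1,0,0,0.08,0,0,-60],[-1,0,0,0,0,0,-70],[-1,0,0,0,0,0,-80],[-1,0,0,0,0,0,-90],[-1,0,0,0,0,0,-91]]]'
python3 - <<'E'
from h import *
F=face(); T=tool(); s=status.get_obs(); print(((T[:3,3]-F[:3,3])@F[:3,:3]).round(4), s["wrist_force"]@F[:3,:3], s["torque"]@F[:3,:3],s["q"].round(2)); go(F,[0,-.0566,.07],rot(90))
E
```

```text
time_s: 10.12
eef_pos: [0.4854, -0.0832, 0.1016]
eef_rot: [0.3, 0.084, 0.95, -0.032]
wrist_force: [-9.2, -0.1, 8.8]
opening: 0.077
grasp_force: 63.3
[-0.075  -0.0576  0.0105] [-2.31511499 -1.81424906 12.41718435] [-0.52702952  0.65328712 -0.05799171] [-0.55 -0.15  2.39  0.57  0.38 -2.41]
shift cm [-7.52 -0.03 -5.92] rot deg [-0.1  0.2  0.8]
```

```bash
python3 -m handwheel '[[[-1,0,0,-0.5,0,0,0],[-0.3,0,0,-0.5,0,0,0],[-0.3,0,0,-0.5,0,0,0],[-0.3,0,0,-0.5,0,0,0],[-0.3,0,0,-3,0,0,0],[-0.3,0,0,-6,0,0,0],[-0.3,-4,0,-6,0,0,0],[-0.3,-7.5,0,-6,0,0,0],[-0.3,-7.5,0,-6,0,0,0],[-0.3,-7.5,0,-6,0,0,0]]]'
python3 - <<'E'
from h import *
import pickle
F=face(); T=tool(); s=status.get_obs(); print(((T[:3,3]-F[:3,3])@F[:3,:3]).round(4)); go(F,[0,-.0566,.022],rot(90))
c=cam("wrist"); cv2.imwrite("pics/w3.png",c["frame"])
L=(pts(c)-F[:3,3])@F[:3,:3]
m=((L[...,2]>.020)&(L[...,2]<.045)&(abs(L[...,0])<.112)&(L[...,1]<0)&(L[...,1]>-.11)).astype(np.uint8)
n,l,st,ce=cv2.connectedComponentsWithStats(m)
for k in range(1,n):
    if st[k,4]>60:
        q=L[l==k]; r=cv2.minAreaRect((q[:,:2]*1000).astype(np.float32)); print(st[k],q.min(0).round(4),q.max(0).round(4),r)
E
```

```text
time_s: 11.38
eef_pos: [0.5108, -0.0859, 0.1915]
eef_rot: [0.299, 0.085, 0.95, -0.03]
wrist_force: [-1.3, -0.2, 0.5]
opening: 0.352
grasp_force: 0.0
[-0.0026 -0.0555  0.0696]
shift cm [-0.27 -0.12  4.76] rot deg [ 0.  -0.1  0.7]
[267  67  15  68 995] [-0.0925 -0.061   0.0287] [-0.0584 -0.0532  0.0336] ((-75.47174072265625, -57.26823043823242), (34.04521560668945, 7.633851051330566), 0.8213592171669006)
[ 264  173   19  120 1991] [-0.0353 -0.0623  0.0205] [ 0.0332 -0.0522  0.0416] ((-1.0296287536621094, -57.26824188232422), (10.011836051940918, 68.49021911621094), 89.874755859375)
[266 310  12  44 507] [ 0.057  -0.0613  0.0204] [ 0.0823 -0.0538  0.0332] ((69.67066192626953, -57.55186462402344), (25.394174575805664, 7.306496620178223), 0.6204763650894165)
```

View pics/w3.png

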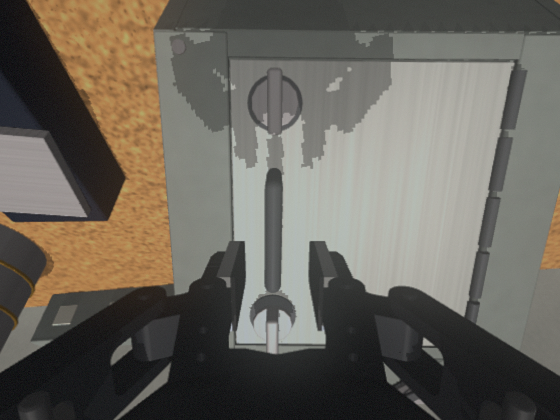

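Both wings now lie parallel to the edge, at (272,100) and (270,325). The handle at (273,230) sits between the open fingers, so I grip it.

```bash
python3 -m handwheel '[[[-0.3,-0.2,-0.15,2,0,0,0.7],[-0.3,-0.2,-0.15,4.7,0,0,0.7],[-0.3,-0.2,-0.15,4.7,0,0,0.7],[-0.3,-0.2,-0.15,4.7,0,0,0.7],[-1,-0.2,-0.15,4.7,0,0,0.7],[-1,-0.2,-0.15,4.7,0,0,0.7],[-1,-0.2,-0.15,4.7,0,0,0.7],[-1,-0.2,-0.15,4.7,0,0,0.7]]]'
cat > arc.py <<'E'
from h import *
import sys
F=face(); T=tool(); p0=(T[:3,3]-F[:3,3])@F[:3,:3]; s=status.get_obs()
print(p0.round(4), s["wrist_force"]@F[:3,:3],s["q"].round(2))
def tcp(th,k=.6):
    th=np.radians(th); ph=k*th
    b=np.array([-.1435*np.cos(th)+.035*np.sin(th), .1435*np.sin(th)+.035*np.cos(th)])
    return np.array([p0[0], .0869+b[0]-.013*np.sin(ph), b[1]-.013*np.cos(ph)])
th0=float(sys.argv[1]); k=.6; o=tcp(th0)-p0; print("offset",o.round(4))
for th in map(float,sys.argv[2:]):
    G=np.eye(4); G[:3,:3]=F[:3,:3]@rot(90); 
    G[:3,:3]=F[:3,:3]@R.from_euler("x",-k*th,degrees=True).as_matrix()@rot(90); G[:3,3]=F[:3,:3]@tcp(th)+F[:3,3]
    D=np.linalg.inv(T)@G; print(th,np.round(D[:3,3]*100,1),np.round(np.degrees(R.from_matrix(D[:3,:3]).as_rotvec()),0))
E
python3 arc.py 0 6 12 18 24 30 36 42 48 54
```

```text
time_s: 12.42
eef_pos: [0.5396, -0.0937, 0.1567]
eef_rot: [0.301, 0.091, 0.949, -0.029]
wrist_force: [-5.7, 0.2, 4.1]
opening: 0.086
grasp_force: 58.7
[ 0.0018 -0.0577  0.024 ] [-2.23862907 -0.89258098  6.57402396] [-0.49 -0.14  2.23  0.37  0.49 -2.15]
offset [ 0.      0.0011 -0.002 ]
6.0 [-0.   0.5 -1.3] [4. 0. 0.]
12.0 [-0.   1.  -2.7] [ 7.  0. -0.]
18.0 [-0.   1.6 -4.1] [11.  0. -0.]
24.0 [-0.   2.4 -5.4] [14.  0. -0.]
30.0 [-0.   3.4 -6.6] [18.  0. -0.]
36.0 [-0.   4.4 -7.7] [22.  0. -0.]
42.0 [-0.   5.6 -8.6] [25.  0. -0.]
48.0 [-0.   6.8 -9.5] [29.  0. -0.]
54.0 [ -0.    8.1 -10.2] [32.  0. -0.]
```

```bash
python3 -m handwheel '[[[-1,0,0.4,-1.3,4,0,0],[-1,0,0.9,-2.7,7,0,0],[-1,0,1.5,-4.1,11,0,0],[-1,0,2.3,-5.4,14,0,0],[-1,0,3.3,-6.6,18,0,0],[-1,0,3.3,-6.6,18,0,0]]]'
python3 arc.py 30 36 42 48 54 60 66 72 78 84 90
```

```text
time_s: 13.18
eef_pos: [0.5082, -0.0546, 0.2114]
eef_rot: [0.282, 0.136, 0.933, -0.179]
wrist_force: [-7.9, -11.6, 7.1]
opening: 0.083
grasp_force: 61.2
[ 0.0018 -0.0252  0.0907] [ -0.50771167 -12.89498436   8.97869672] [-0.12 -0.22  2.19 -0.61  0.67 -1.01]
offset [ 0.      0.0013 -0.001 ]
36.0 [-0.   0.8 -1.3] [3. 0. 0.]
42.0 [-0.   1.6 -2.6] [7. 0. 0.]
48.0 [-0.   2.5 -3.8] [11.  0.  0.]
54.0 [-0.   3.6 -4.9] [14.  0.  0.]
60.0 [-0.   4.7 -5.8] [18.  0.  0.]
66.0 [-0.   6.  -6.7] [21.  0.  0.]
72.0 [-0.   7.3 -7.4] [25.  0.  0.]
78.0 [-0.   8.7 -7.9] [29.  0.  0.]
84.0 [-0.  10.1 -8.3] [32.  0.  0.]
90.0 [-0.  11.6 -8.6] [36.  0.  0.]
```

```bash
python3 -m handwheel '[[[-1,0,0.7,-1.3,3,0,0],[-1,0,1.5,-2.6,7,0,0],[-1,0,2.4,-3.8,11,0,0],[-1,0,3.5,-4.9,14,0,0],[-1,0,3.5,-4.9,14,0,0]]]'
python3 arc.py 54 60 66 72 78 84 90 94
```

```text
time_s: 13.8
eef_pos: [0.4968, -0.004, 0.2413]
eef_rot: [0.262, 0.171, 0.904, -0.293]
wrist_force: [-13.3, -6.6, 16.5]
opening: 0.084
grasp_force: 61.0
[0.0019 0.0223 0.1272] [-0.18110373 -8.95306258 20.25629924] [ 0.19 -0.06  2.05 -0.91  1.03 -0.56]
offset [ 0.      0.0016 -0.0015]
60.0 [-0.   1.1 -1.2] [4. 0. 0.]
66.0 [-0.   2.1 -2.3] [7. 0. 0.]
72.0 [-0.   3.2 -3.3] [11.  0.  0.]
78.0 [-0.   4.4 -4.2] [14.  0.  0.]
84.0 [-0.   5.7 -4.9] [18.  0.  0.]
90.0 [-0.   7.1 -5.5] [22.  0.  0.]
94.0 [-0.   8.  -5.8] [24.  0.  0.]
```

```bash
python3 -m handwheel '[[[-1,0,0.9,-1.3,3,0,0],[-1,0,1.9,-2.4,6,0,0],[-1,0,3,-3.5,9,0,0],[-1,0,4.2,-4.4,12,0,0],[-1,0,4.2,-4.4,12,0,0]]]'
python3 arc.py 78 84 90 96 98
```

```text
time_s: 14.42
eef_pos: [0.5004, 0.0572, 0.2529]
eef_rot: [0.243, 0.197, 0.869, -0.384]
wrist_force: [-7.6, 1.3, 11.5]
opening: 0.086
grasp_force: 60.0
[0.002  0.0831 0.1413] [ 0.27408177 -0.15884206 13.86627599] [ 0.4   0.17  1.86 -0.98  1.35 -0.37]
offset [ 0.     -0.0013 -0.0026]
84.0 [ 0.   1.2 -0.7] [ 6. -0. -0.]
90.0 [ 0.   2.4 -1.6] [10. -0. -0.]
96.0 [ 0.   3.7 -2.3] [13. -0. -0.]
98.0 [ 0.   4.1 -2.5] [15. -0. -0.]
```

```bash
python3 -m handwheel '[[[-1,0,1.2,-1.1,4,0,0],[-1,0,2.4,-2,7,0,0],[-1,0,3.6,-2.7,10,0,0],[-1,0,3.9,-2.8,11,0,0],[-1,0,3.9,-2.8,11,0,0]]]'
python3 - <<'E'
from h import *
F=face(); c=cam("side"); cv2.imwrite("pics/s4.png",c["frame"])
T=tool(); s=status.get_obs(); print(((T[:3,3]-F[:3,3])@F[:3,:3]).round(4), s["wrist_force"]@F[:3,:3], s["q"].round(2), (F[:3,:3].T@T[:3,:3]).round(2).tolist())
E
```

```text
time_s: 15.05
eef_pos: [0.5136, 0.103, 0.2467]
eef_rot: [0.223, 0.219, 0.829, -0.464]
wrist_force: [-3.8, 2.9, 8.0]
opening: 0.085
grasp_force: 61.7
[0.0019 0.1305 0.1338] [1.63341392 2.29914538 7.39538672] [ 0.49  0.41  1.66 -1.    1.58 -0.29] [[-1.0, 0.0, -0.0], [0.0, 0.57, -0.82], [0.0, -0.82, -0.57]]
```

View pics/s4.png

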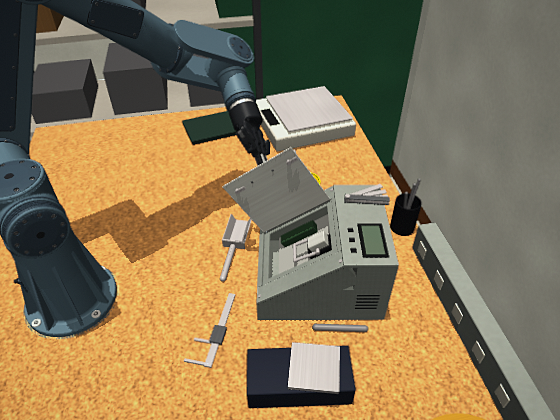

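The panel stands open, around (280,190), with the socket exposed at (300,240). I release and back away.

```bash
python3 -m handwheel '[[[-0.5,0,0,0,0,0,0],[-0.5,0,0,0,0,0,0],[-0.5,0,0,0,0,0,0],[-0.5,0,0,-2,0,0,0],[-0.5,0,0,-6,0,0,0],[-0.5,0,0,-10,0,0,0],[-0.5,0,0,-11,0,0,0],[-0.5,0,0,-11,0,0,0]]]'
python3 - <<'E'
from h import *
F=face(); T=tool(); s=status.get_obs(); print(((T[:3,3]-F[:3,3])@F[:3,:3]).round(4), s["q"].round(2))
go(F,[0.04,.2,.27],rot(90,-25)); go(F,[0.04,.05,.27],rot(90)); go(F,[0.02,-.03,.26],rot(90))
c=cam("top"); L=(pts(c)-F[:3,3])@F[:3,:3]
m=(abs(L[...,0])<.1)&(L[...,1]>.05)&(L[...,1]<.14)&(L[...,2]>.04)&(L[...,2]<.18); q=L[m]
print(len(q)); 
for a in (.05,.08,.11,.14,.17):
    k=abs(q[:,2]-a)<.012; print(a,k.sum(),np.median(q[k],0).round(3) if k.any() else "")
E
```

```text
time_s: 16.1
eef_pos: [0.495, 0.1992, 0.2973]
eef_rot: [0.224, 0.219, 0.829, -0.464]
wrist_force: [0.2, -0.5, -0.8]
opening: 0.253
grasp_force: 0.0
[0.001  0.2214 0.1962] [ 0.64  0.44  1.49 -0.95  1.76 -0.32]
shift cm [-3.91 -7.27 -2.47] rot deg [-30.    0.1  -0. ]
shift cm [ -3.9  -15.88   9.81] rot deg [-55.    0.1  -0. ]
shift cm [ -1.89 -19.65  16.93] rot deg [-55.    0.1  -0. ]
926
0.05 63 [0.006 0.088 0.05 ]
0.08 71 [-0.002  0.091  0.079]
0.11 61 [0.006 0.095 0.11 ]
0.14 494 [0.01  0.119 0.143]
0.17 142 [0.006 0.103 0.169]
```

```bash
python3 -m handwheel '[[[-0.5,-2,-3.6,-1.2,-10,0,0],[-0.5,-3.9,-7.3,-2.5,-20,0,0],[-0.5,-3.9,-7.3,-2.5,-30,0,0],[-0.5,-3.9,-11.6,3.6,-40,0,0],[-0.5,-3.9,-15.9,9.8,-50,0,0],[-0.5,-3.9,-15.9,9.8,-55,0,0],[-0.5,-1.9,-19.6,16.9,-55,0,0],[-0.5,-1.9,-19.6,16.9,-55,0,0],[-0.5,-1.9,-19.6,16.9,-55,0,0]]]'
python3 - <<'E'
from h import *
import pickle
F=face(); T=tool(); s=status.get_obs(); print(((T[:3,3]-F[:3,3])@F[:3,:3]).round(4), s["q"].round(2))
c=cam("wrist"); pickle.dump(c,open("w5.pkl","wb")); cv2.imwrite("pics/w5.png",c["frame"])
go(F,[-.031,-.005,.10],rot(0)); go(F,[-.031,-.005,.10],rot(180))
E
```

```text
time_s: 17.27
eef_pos: [0.4249, -0.0491, 0.3586]
eef_rot: [0.3, 0.097, 0.949, -0.031]
wrist_force: [0.4, 0.3, 0.4]
opening: 0.248
grasp_force: 0.0
[ 0.0184 -0.0357  0.2588] [-0.55 -0.77  2.19  0.21  1.15 -1.95]
shift cm [ 4.98  3.05 15.86] rot deg [-0.3  0.3 89.6]
shift cm [ 4.98  3.05 15.86] rot deg [ -0.3  -0.3 -90.4]
```

View pics/w5.png

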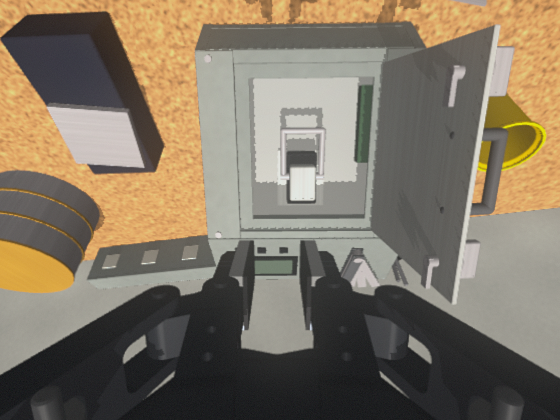

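The panel is open on the right of the picture. The lever bar is at (302,132), with its arms running down to the block at about (300,175). Next I measure the bar.

Run:
```python
from h import *
import pickle
F=face(); c=pickle.load(open("w5.pkl","rb")); L=(pts(c)-F[:3,3])@F[:3,:3]
m=((L[...,2]>-.040)&(L[...,2]<.0)&(abs(L[...,0])<.08)&(abs(L[...,1])<.05)).astype(np.uint8)
n,l,st,ce=cv2.connectedComponentsWithStats(m)
for k in range(1,n):
    if st[k,4]>40:
        q=L[l==k]; print(st[k],q.min(0).round(4),q.max(0).round(4),np.median(q,0).round(4))
for v in range(122,206,4): print(v,[tuple((L[v,u]*1000).round(0).astype(int)) for u in (282,302,322)])
```

```text
[ 280  128   45   76 2328] [-0.028  -0.033  -0.0397] [ 0.0748  0.0246 -0.0112] [ 0.0228 -0.0048 -0.0232]
122 [(np.int64(-34), np.int64(-30), np.int64(-65)), (np.int64(-34), np.int64(-2), np.int64(-67)), (np.int64(-33), np.int64(26), np.int64(-68))]
126 [(np.int64(-29), np.int64(-30), np.int64(-66)), (np.int64(-28), np.int64(-2), np.int64(-65)), (np.int64(-28), np.int64(26), np.int64(-66))]
130 [(np.int64(-26), np.int64(-30), np.int64(-23)), (np.int64(-25), np.int64(-5), np.int64(-22)), (np.int64(-25), np.int64(20), np.int64(-20))]
134 [(np.int64(-21), np.int64(-30), np.int64(-23)), (np.int64(-17), np.int64(-2), np.int64(-66)), (np.int64(-20), np.int64(21), np.int64(-23))]
138 [(np.int64(-16), np.int64(-30), np.int64(-22)), (np.int64(-12), np.int64(-2), np.int64(-65)), (np.int64(-15), np.int64(21), np.int64(-22))]
142 [(np.int64(-11), np.int64(-30), np.int64(-24)), (np.int64(-6), np.int64(-2), np.int64(-67)), (np.int64(-10), np.int64(21), np.int64(-24))]
146 [(np.int64(-6), np.int64(-30), np.int64(-23)), (np.int64(-1), np.int64(-2), np.int64(-67)), (np.int64(-5), np.int64(21), np.int6
[... 1276 characters left out ...]
[(np.int64(55), np.int64(-30), np.int64(-61)), (np.int64(44), np.int64(-5), np.int64(-11)), (np.int64(56), np.int64(28), np.int64(-61))]
190 [(np.int64(61), np.int64(-30), np.int64(-61)), (np.int64(50), np.int64(-5), np.int64(-14)), (np.int64(62), np.int64(28), np.int64(-61))]
194 [(np.int64(68), np.int64(-30), np.int64(-62)), (np.int64(56), np.int64(-5), np.int64(-13)), (np.int64(68), np.int64(28), np.int64(-61))]
198 [(np.int64(73), np.int64(-30), np.int64(-60)), (np.int64(61), np.int64(-4), np.int64(-14)), (np.int64(74), np.int64(28), np.int64(-61))]
202 [(np.int64(80), np.int64(-30), np.int64(-62)), (np.int64(73), np.int64(-3), np.int64(-37)), (np.int64(80), np.int64(28), np.int64(-62))]
```

Run:
```python
from h import *
F=face(); go(F,[-.027,-.039,.058],rot(0,20))
```

```text
shift cm [ 4.56 -0.32 20.09] rot deg [-15.9  16.1  88.5]
```

```bash
python3 -m handwheel '[[[-0.3,4.6,-0.3,8,-15.9,16.1,88.5],[-0.3,4.6,-0.3,8,-15.9,16.1,88.5],[-0.3,4.6,-0.3,8,-15.9,16.1,88.5],[-0.3,4.6,-0.3,8,-15.9,16.1,88.5],[-0.3,4.6,-0.3,12,-15.9,16.1,88.5],[-0.3,4.6,-0.3,16,-15.9,16.1,88.5],[-0.3,4.6,-0.3,20.1,-15.9,16.1,88.5],[-0.3,4.6,-0.3,20.1,-15.9,16.1,88.5],[-0.3,4.6,-0.3,20.1,-15.9,16.1,88.5],[-0.3,4.6,-0.3,20.1,-15.9,16.1,88.5]]]'
python3 - <<'E'
from h import *
F=face(); T=tool(); s=status.get_obs(); print(((T[:3,3]-F[:3,3])@F[:3,:3]).round(4), s["q"].round(2))
go(F,[-.027,-.005,-.036],rot(0,20))
E
```

```text
time_s: 18.58
eef_pos: [0.5018, -0.0612, 0.1681]
eef_rot: [0.12, 0.688, 0.641, 0.317]
wrist_force: [-0.9, 0.2, -0.1]
opening: 0.35
grasp_force: 0.0
[-0.0272 -0.0329  0.0582] [-0.77 -0.19  2.28  0.82  0.92 -1.17]
shift cm [-0.67  0.06  9.8 ] rot deg [-0.3 -0.4  0.4]
```

```bash
python3 -m handwheel '[[[-0.3,-0.6,0,3,0,0,0],[-0.3,-0.6,0,3,0,0,0],[-0.3,-0.6,0,3,0,0,0]]]'
python3 - <<'E'
from h import *
F=face(); T=tool(); s=status.get_obs(); print(((T[:3,3]-F[:3,3])@F[:3,:3]).round(4), s["q"].round(2))
go(F,[-.027,-.005,-.036],rot(0,20))
E
```

```text
time_s: 18.95
eef_pos: [0.5202, -0.0598, 0.1449]
eef_rot: [0.121, 0.687, 0.642, 0.317]
wrist_force: [1.3, -0.4, 0.2]
opening: 0.35
grasp_force: 0.0
[-0.0258 -0.0281  0.029 ] [-0.73 -0.09  2.26  0.88  0.84 -1.22]
shift cm [-0.1  -0.1   6.89] rot deg [-0.2 -0.4  0.5]
```

```bash
python3 -m handwheel '[[[-0.3,-0.1,0.1,3,0,0,0],[-0.3,-0.1,0.1,5.5,0,0,0],[-0.3,-0.1,0.1,6.8,0,0,0],[-0.3,-0.1,0.1,6.8,0,0,0],[-0.3,-0.1,0.1,6.8,0,0,0],[-1,-0.1,0.1,6.8,0,0,0],[-1,-0.1,0.1,6.8,0,0,0],[-1,-0.1,0.1,6.8,0,0,0],[-1,-0.1,0.1,6.8,0,0,0]]]'
python3 - <<'E'
from h import *
F=face(); T=tool(); s=status.get_obs(); p0=(T[:3,3]-F[:3,3])@F[:3,:3]; print(p0.round(4), s["q"].round(2),s["wrist_force"]@F[:3,:3])
Rt=F[:3,:3].T@T[:3,:3]
for a in range(6,103,12):
    t=np.radians(a); t0=np.radians(5.7); d=.06*np.array([np.cos(t0)-np.cos(t),0,np.sin(t)-np.sin(t0)]); print(a,(Rt.T@d*100).round(1))
E
```

```text
time_s: 20.08
eef_pos: [0.562, -0.0457, 0.0931]
eef_rot: [0.122, 0.688, 0.641, 0.317]
wrist_force: [-0.7, -1.9, 2.5]
opening: 0.065
grasp_force: 58.7
[-0.0242 -0.0063 -0.0354] [-0.62  0.12  2.19  1.01  0.69 -1.32] [ 1.18671458 -1.96386562  2.23589883]
6 [ 0.  0. -0.]
18 [ 0.4  0.3 -1.2]
30 [ 0.8  0.8 -2.3]
42 [ 1.2  1.5 -3.2]
54 [ 1.5  2.5 -4. ]
66 [ 1.7  3.5 -4.6]
78 [ 1.8  4.7 -4.9]
90 [ 1.8  6.  -5.1]
102 [ 1.8  7.2 -5. ]
```

Bar gripped (opening and grip force agree). I lift it along its arc to about 91°.

```bash
python3 -m handwheel '[[[-1,0.4,0.3,-1.2,0,0,0],[-1,0.8,0.8,-2.3,0,0,0],[-1,1.2,1.5,-3.2,0,0,0],[-1,1.5,2.5,-4,0,0,0],[-1,1.5,2.5,-4,0,0,0]]]'
python3 -c "
from h import *
F=face(); T=tool(); print(((T[:3,3]-F[:3,3])@F[:3,:3]).round(4), status.get_obs()['wrist_force']@F[:3,:3])"
```

```text
time_s: 20.7
eef_pos: [0.5548, -0.044, 0.1397]
eef_rot: [0.12, 0.688, 0.643, 0.315]
wrist_force: [-24.0, -8.0, 6.9]
opening: 0.059
grasp_force: 60.2
[-0.0035 -0.0059  0.007 ] [-14.15451592 -12.42265581  18.29277633]
```

```bash
python3 -m handwheel '[[[-1,0.1,0,-0.2,0,0,0],[-1,0.2,0.9,-0.8,0,0,0],[-1,0.3,2.1,-1.2,0,0,0],[-1,0.3,3.4,-1.4,0,0,0],[-1,0.3,3.7,-1.4,0,0,0],[-1,0.3,3.7,-1.4,0,0,0]]]'
python3 -c "
from h import *
F=face(); T=tool(); print(((T[:3,3]-F[:3,3])@F[:3,:3]).round(4), status.get_obs()['wrist_force']@F[:3,:3])"
```

```text
time_s: 21.45
eef_pos: [0.5785, -0.0489, 0.1747]
eef_rot: [0.12, 0.687, 0.642, 0.317]
wrist_force: [-9.1, 0.0, 4.8]
opening: 0.057
grasp_force: 61.2
[ 0.0364 -0.0063  0.0217] [-4.55658329 -1.71677495  9.03012095]
```

```bash
python3 -m handwheel '[[[-0.4,0,0,0,0,0,0],[-0.4,0,0,0,0,0,0],[-0.4,0,0,0,0,0,0],[-0.4,0,0,-3,0,0,0],[-0.4,0,0,-8,0,0,0],[-0.4,0,0,-14,0,0,0],[-0.4,0,0,-16,0,0,0],[-0.4,0,0,-16,0,0,0],[-0.4,0,0,-16,0,0,0]]]'
python3 - <<'E'
from h import *
F=face(); T=tool(); s=status.get_obs(); print(((T[:3,3]-F[:3,3])@F[:3,:3]).round(4), s["q"].round(2))
c=cam("side"); cv2.imwrite("pics/s6.png",c["frame"][150:400,180:460].repeat(2,0).repeat(2,1))
w=cam("wrist"); cv2.imwrite("pics/w6.png",w["frame"])
L=(pts(w)-F[:3,3])@F[:3,:3]
m=(L[...,2]>.012)&(L[...,2]<.045)&(abs(L[...,0]-.03)<.04)&(abs(L[...,1]+.005)<.04); q=L[m]; print(len(q),np.median(q,0).round(4),q.min(0).round(4),q.max(0).round(4))
E
```

```text
time_s: 22.58
eef_pos: [0.4843, -0.0881, 0.2969]
eef_rot: [0.121, 0.688, 0.641, 0.317]
wrist_force: [-0.5, -0.4, -0.5]
opening: 0.3
grasp_force: 0.0
[ 0.0369 -0.0626  0.1706] [-0.86 -0.41  2.15  0.7   1.23 -0.98]
548 [ 0.0356 -0.0054  0.0311] [ 0.0317 -0.0331  0.012 ] [0.0394 0.0247 0.0334]
```

View pics/s6.png

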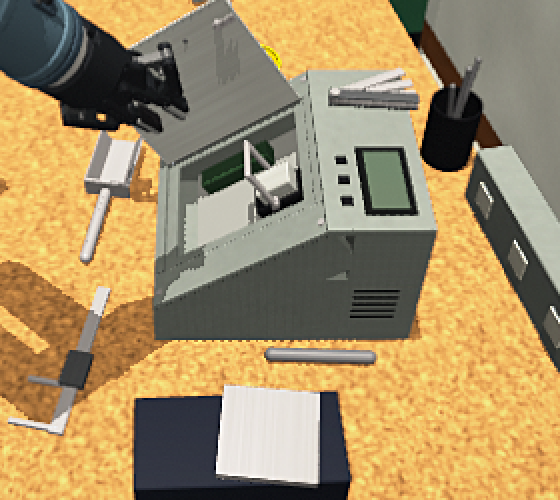

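View pics/w6.png

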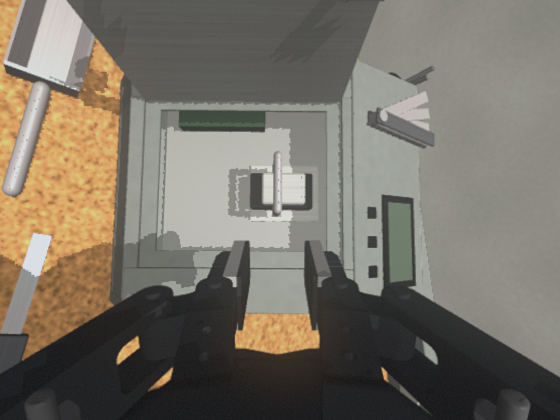

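The wrist view has the bar at (278,183), standing above its pivot at about 90°. The side view shows the panel open and everything else undisturbed, with the gripper clear.

```bash
python3 -c "
from bench import ctrl
print(ctrl.hand_in())"
```

```text
the job is handed in; nothing more can be done
None
```

The job is handed in at about 23 s of the 72 s allowed: both wings were turned to unlocked with the panel shut, the panel now stays open at about 1.69 rad, the clamp lever stands upright at about 90°, and nothing else was moved.

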